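# Issue a wear plate from the tip-up dispenser

## Robot

A 6-joint arm with a two-finger parallel gripper is mounted at the origin on the work surface. World frame = base frame: x ahead of the robot, y to its left, z up, the work surface at z = 0. Lengths are in mm, angles in rad, forces in N, time in s.
With the tool pointing down it reaches from about 325 to 875 mm from the base axis. Payload 4.4 kg.
Tool frame: the origin (TCP) lies on the centre line of the jaws, within the pads' length; the fingertips stand ahead of it and the grasp point (between the pads) lies 6 mm ahead of it (ctrl.tcp_to_tips is the z of the fingertips in the tool frame, in mm); z points along the fingers, y is the direction in which the jaws open and shut (so a half turn about z gives the same grasp; the last joint's range is limited). The gripper opens to 85 mm and grips with 20 to 120 N. Pads are 22 mm wide; open, the fingers measure 114 mm over their backs; the gripper's body (76 mm by 85 mm) begins 54 mm behind the grasp point. The pads swing forward as they close: fully open they stand 13 mm farther back than shut.
Start: joints at [1.198, 0.207, 1.542, -0, 1.393, -0.15], TCP at [126.502, 560.914, 256.282] pointing down, gripper open.
Joint ranges: [-2.73, 2.73], [-0.86, 2.22], [0.23, 2.46], [-1.11, 4.25], [0.08, 2.63], [-2.82, 2.82]. Speed limits (rad/s): [2.79, 2.79, 3.14, 3.14, 3.14, 3.14].

## Interface

Orientations are given as a 3x3 rotation matrix whose columns are the frame's x, y, z axes.
In Python, from plant import ctrl, sensors, optics gives the robot as it stands. Calls block until the motion is done:
- ctrl.move_ptp(position, orientation): joint-space move of the TCP to a pose.
- ctrl.move_l(position, rot=None, vel=150, threshold=None): straight line of the TCP; rot=None keeps the orientation; vel is the mean speed in mm/s. With threshold (N) it stops when the force on the tool has changed by that much, and returns True; else False.
- ctrl.set_joints(angles): joint-space move.
- ctrl.gripper_to(opening, force=None): finger opening in mm; force is the grip in N (None keeps the last); returns when the fingers have stopped.
- ctrl.hold(seconds).
- ctrl.solve_ik(position, orientation): joint angles nearest the present ones, or None.
- sensors.read_state(): the state.
- optics.grab_frame(name): name is "scene" or "side" or "wrist"; returns (picture, depth): 480x640x3 uint8, red, green, blue; 480x640 float32, mm along the optical axis (not along the pixel's ray), 0 where there is no reading.
- optics.camera_params(name): a dict with "mtx" (3x3 intrinsics, pixels), "R" (3x3) and "t" (3): a world point X has camera coordinates R X + t; the wrist camera has in their place "T_tool_cam" (4x4, takes a point from camera to tool coordinates, whose origin is the TCP and whose axes are the flange's). Camera axes: x right, y down, z forward; pixel columns grow to the right and rows downward; lengths in mm; the calibration is good to about 2 mm. The wrist camera is an equidistant fisheye: a pixel r from the principal point sees the ray r / f radians off the axis. A picture is of the moment at which its call begins: read the wrist's pose just before it. camera_params takes no time and is no camera call.
A pose or a line that the arm cannot do raises ctrl.MotionError and nothing moves.
- ctrl.finish_job(): hands the job in, once; it reports no verdict.
The state is a dict: "t": time; "q": joint angles; "qvel": joint speeds; "tau": joint torques, N m; "eef_pos": TCP position; "eef_rot": TCP orientation; "force": force on the tool from outside, world axes, zero at the start; "wrist_torque": the same for the moment, N m; "grip_width": finger opening in mm.
Only numpy, scipy, OpenCV 4.12 (cv2) and the standard library are available. Lean on these libraries where they do the work, as an engineer would, in place of code of your own. Each camera call takes 0.05 s, during which the arm holds its last target.

## Task

An order at the parts counter calls for the steel wear plate with the single round hole. Press down its thumb-scoop end so that it tips up in its pocket, take it by the raised end and lay it flat in the aluminium tray, lowering it in rather than dropping it. Leave the other two plates lying flat in their pockets.

Things in the scene. Friction and masses are not known exactly. Their poses are not given: they have to be found in the camera images.
- plate_hole: The plate to issue: flat steel, 80 mm (own x) by 40 (y) by 6 thick, 0.14 kg, one round 18 mm hole in its middle. Origin: centre of underside, z up. Starts flush in a dispenser pocket, -x end towards the robot. Pressing it down 33 mm from the middle at the -x end (2-4 N, to its stop) sinks that end 13 mm; the +x end rises 18 mm over the block and stays up, to be pinched across the 40 mm width 20-30 mm past the middle.
- plate_slots: To stay flat in its pocket: a plate of the same outline and axes with two 30 by 6 mm slots along its length; origin at centre of underside. The dispenser holding the three plates is a fixed black block, 118 mm (x) by 215 (y), top 40 mm above the table, parallel to the plates. Its pockets lie side by side along y, 66 mm apart; which plate is where varies. Plate tops are level with the block's top.
- plate_solid: To stay flat in its pocket: a plate of the same outline and axes without any hole; origin at centre of underside. Each plate lies on a stiff hidden cradle that pivots 6 mm to -x of the plate's middle and 9 mm below its top, up to 0.40 rad; pressing the +x end does nothing. Around the -x end the pocket widens to a thumb scoop, 56 mm wide, that runs on 18 mm past the plate.
- tray: Fixed, empty, open aluminium tray on the table, to the left of the dispenser, 200 mm (own x) by 150 mm (own y) outside, walls 4 mm thick and 22 mm high over the table, floor about 4 mm above the table. Origin: centre of its underside; z up.
There are look-alikes about, which are no part of the job. What is shaped like the plate_hole but brown is not meant. Of the things that look like the tray, take the one that is farthest to the robot's right at the start.

How it is judged (in metres and radians):
On the way, in this order (a step that is already met when the one before it is completed fails the run):
1. the plate with the round hole is tipped up in its pocket (more than 0.25 rad from level, its middle still less than 55 mm above the table) (angle between plate_hole's own z axis and vertical above 0.25 rad and height (world z) of plate_hole below 0.055 m and distance of plate_hole from where it was at the start of the episode below 0.03 m), for 0.1 s.
2. it is lowered into the tray while held by the fingers (its middle over the tray and less than 80 mm above the table) (x of plate_hole in the frame of tray between -0.09 and 0.09 m and y of plate_hole in the frame of tray between -0.066 and 0.066 m and height (world z) of plate_hole below 0.08 m and contact force between the fingers and plate_hole above 0.5 N), for 0.05 s.
At the end, for the whole second after the job is handed in: The plate with the round hole lies flat (within 10 degrees, either face up) and at rest on the floor of the tray, released; the slotted and the solid plate lie in their own pockets, level within 10 degrees and within 15 mm of where they started (x of plate_hole in the frame of tray between -0.09 and 0.09 m and y of plate_hole in the frame of tray between -0.066 and 0.066 m and height (world z) of plate_hole below 0.02 m and (angle between plate_hole's own z axis and vertical below 0.17 rad or angle between plate_hole's own z axis and vertical above 2.97 rad) and linear speed of plate_hole below 0.02 m/s and angle between each of plate_slots, plate_solid's own z axis and vertical below 0.17 rad and distance of each of plate_slots, plate_solid from where it was at the start of the episode below 0.015 m); the robot touches nothing.
It fails at once if another plate is taken out of its pocket (moved more than 30 mm) (distance of any of plate_slots, plate_solid from where it was at the start of the episode above 0.03 m).
It also fails if it takes over 45 s, if anything falls off the work surface, if the arm or the gripper's body presses on something with over 40 N, if the wrist force passes 120 N, or if a joint passes its speed limit or range.

## Working session

There is one attempt and no reset: what is moved stays moved. The work goes in short steps, each a Python script; the robot and the scene stay as the last script left them, time stands still between calls to the robot, and variables do not carry over. Pictures are saved under pics/ and viewed, and the job is handed in when it is done.

```bash
mkdir -p pics; ls; python3 - <<'E'
from plant import ctrl,sensors,optics
import cv2,numpy as np
for n in ("scene","side","wrist"):
    p,d=optics.grab_frame(n); cv2.imwrite(f"pics/{n}0.png",p[:,:,::-1]); np.save(f"pics/{n}0.npy",d)
    print(n,optics.camera_params(n))
s=sensors.read_state(); print(s['t'],s['eef_rot'],s['force'],s['grip_width'],ctrl.tcp_to_tips)
E
```

```text
pics
scene {'mtx': array([[533.10839692,   0.        , 316.26967188],
       [  0.        , 533.10839692, 240.59509511],
       [  0.        ,   0.        ,   1.        ]]), 'R': array([[ 0.65898186,  0.75215383, -0.00274445],
       [ 0.64390217, -0.5660181 , -0.51479462],
       [-0.38875816,  0.33747316, -0.85730914]]), 't': array([-351.86502853, -167.72799552, 1257.45738893])}
side {'mtx': array([[561.49968447,   0.        , 322.07692638],
       [  0.        , 561.49968447, 236.56697818],
       [  0.        ,   0.        ,   1.        ]]), 'R': array([[ 0.79593628, -0.60533392,  0.00750184],
       [-0.43541428, -0.58103532, -0.68761353],
       [ 0.42059463,  0.54403015, -0.72603812]]), 't': array([-288.7476809 ,  294.34127972, 1121.23721715])}
wrist {'mtx': array([[371.64829954,   0.        , 319.23889126],
       [  0.        , 371.64829954, 234.00188381],
       [  0.        ,   0.        ,   1.        ]]), 'T_tool_cam': array([[ 8.09092317e-04, -9.54632299e-01, -2.97786028e-01,
         7.55125215e+01],
       [ 9.99999555e-01,  9.16610379e-04, -2.21413734e-04,
        -9.02741939e-01],
       [ 4.84322466e-04, -2.97785716e-01,  9.54632617e-01,
        -1.18474108e+02],
       [ 0.00000000e+00,  0.00000000e+00,  0.00000000e+00,
         1.00000000e+00]])}
0.15 [[-9.75502787e-01  2.19986144e-01 -6.40257247e-04]
 [ 2.19986935e-01  9.75501322e-01 -1.70830069e-03]
 [ 2.48769310e-04 -1.80730031e-03 -9.99998336e-01]] [ 0.83083397 -0.26662526 -0.10516695] 85.40054035172075 25.0
```

View pics/scene0.png

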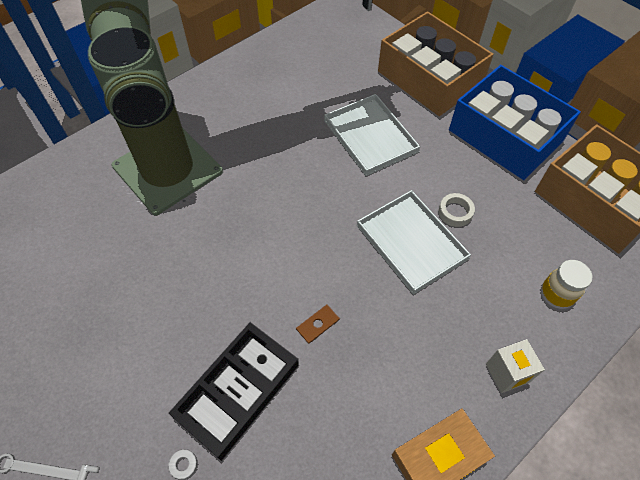

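View pics/side0.png

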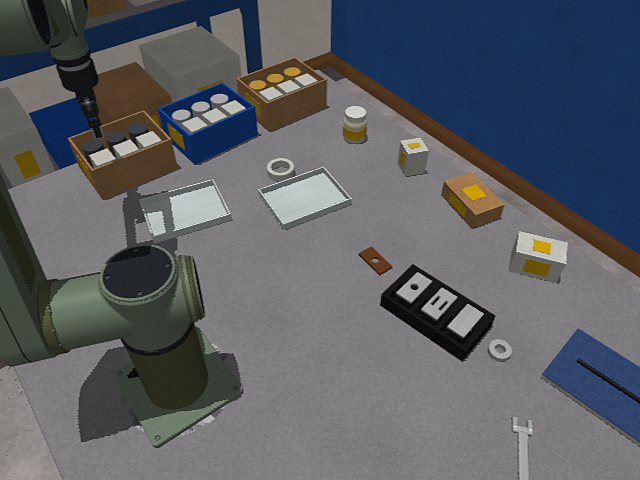

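View pics/wrist0.png

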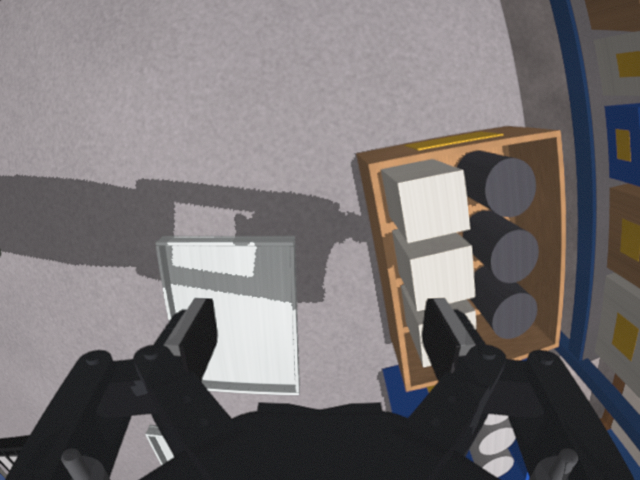

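The holed plate is the left-most pocket: scene (262,358), side (413,287). There are two trays, at scene (413,240) and (372,133). I'll enlarge both views for corner pixels.

```bash
python3 - <<'E'
import cv2
a=cv2.imread('pics/scene0.png'); b=cv2.imread('pics/side0.png')
cv2.imwrite('pics/c1.png',cv2.resize(a[310:465,160:310],None,fx=5,fy=3.8*5/5,interpolation=cv2.INTER_CUBIC)[:600] if 0 else cv2.resize(a[315:465,160:310],(600,600),interpolation=cv2.INTER_CUBIC))
cv2.imwrite('pics/c2.png',cv2.resize(b[255:365,370:500],None,fx=5,fy=5,interpolation=cv2.INTER_CUBIC))
cv2.imwrite('pics/c3.png',cv2.resize(a[180:300,350:480],None,fx=5,fy=5,interpolation=cv2.INTER_CUBIC))
E
```

```text
(no output)
```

View pics/c1.png

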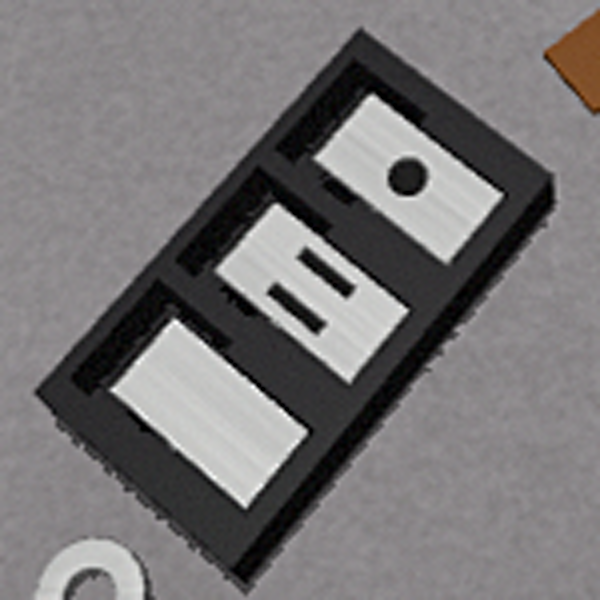

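View pics/c2.png

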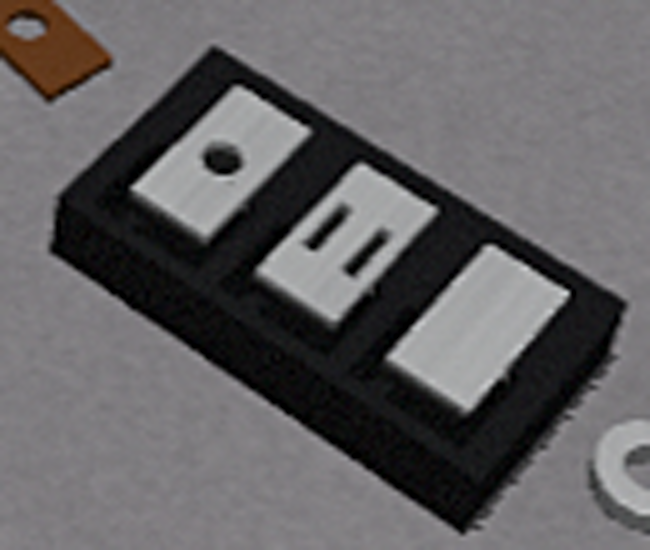

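View pics/c3.png

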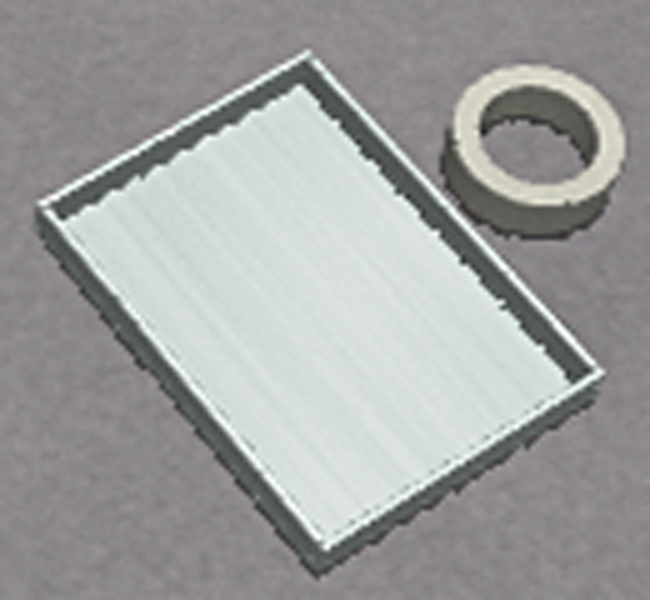

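```bash
cat > h.py <<'E'
import numpy as np
from plant import ctrl,sensors,optics
def px2w(n,uv,z):
    c=optics.camera_params(n); out=[]
    for u,v in uv:
        r=c['R'].T@np.linalg.solve(c['mtx'],[u,v,1]); o=-c['R'].T@c['t']
        out.append(o+r*(z-o[2])/r[2])
    return np.array(out)
E
python3 - <<'E'
from h import *
np.set_printoptions(precision=1,suppress=True)
def off(a,s,o): return (np.array(a)+.5)/s-.5+np.array(o)
A=dict(hole=([(374,94),(503,193),(450,264),(314,158)],4,(160,315),'scene'),
slots=([(274,204),(410,312),(352,383),(216,272)],4,(160,315),'scene'),
solid=([(175,318),(309,432),(247,508),(110,388)],4,(160,315),'scene'),
block=([(362,30),(554,178),(243,578),(38,392)],4,(160,315),'scene'),
hole2=([(208,245),(132,186),(237,84),(312,131)],5,(370,255),'side'),
slots2=([(335,328),(256,270),(362,163),(438,210)],5,(370,255),'side'),
solid2=([(465,413),(387,358),(492,243),(570,293)],5,(370,255),'side'))
for k,(a,s,o,n) in A.items():
    P=px2w(n,off(a,s,o),40)[:,:2]; print(k,P.mean(0),P.tolist()); 
    for i in range(4):
        d=P[(i+1)%4]-P[i]; print('  ',np.linalg.norm(d),np.arctan2(d[1],d[0]))
T=px2w('scene',off([(308,54),(603,374),(322,548),(40,208)],5,(350,180)),22)[:,:2]
print('tray',T.mean(0),T)
for i in range(4):
        d=T[(i+1)%4]-T[i]; print('  ',np.linalg.norm(d),np.arctan2(d[1],d[0]))
print(px2w('scene',[(372,133)],10), px2w('side',[(305,197),(187,209)],10))
for n,c in (('scene',[(262,358)]),('side',[(413,287)])):
    print(px2w(n,c,40))
E
```

```text
hole [ 522.1 -121.9] [[479.87027510307934, -109.873536860337], [556.4839135561615, -94.70592183232384], [566.0159552712121, -133.42429668966628], [486.18956934078005, -149.702669839899]]
   78.10061550754642 0.195448064626424
   39.87445762453894 -1.3294076002210582
   81.46924157700556 -2.940428596908208
   40.32732713144116 1.7281448622159041
slots [ 535.2 -187.4] [[491.5493580124294, -176.48447510637928], [571.0549270407896, -160.2461541656324], [578.6357135597401, -198.42555650486082], [499.58878657521507, -214.60249538429042]]
   81.14689503300816 0.20147038877935006
   38.924736186987616 -1.3747886781878564
   80.68525278640227 -2.9397301431088567
   38.956589706022505 1.778658842934534
solid [ 547.1 -252. ] [[504.3623432289974, -240.27410426419814], [582.8749977225076, -225.00369805405379], [590.5758795520699, -263.55100327222635], [510.67719204907536, -279.13025514408315]]
   79.98388726137358 0.19209780406804464
   39.30901067867056 -1.3736147792401827
   81.40339890685108 -2.949021339373234
   39.365946918889534 1.7319063923173172
block [ 530.2 -188. ] [[450.70095793025223,
[... 1020 characters left out ...]
2 [ 549.1 -254.2] [[512.045263597943, -280.68942662681803], [506.0564210499085, -242.30856460764875], [585.7554397446282, -227.78399918632817], [592.6443575479509, -265.9766563742886]]
   38.84529320779622 1.7255853412331041
   81.01170644776903 0.1802644156267175
   38.808971276987 -1.3923422790669806
   81.9309438128594 -2.961037981469233
tray [518.6 286.1] [[431.3 373.4]
 [626.6 345.6]
 [604.7 199.1]
 [411.7 226.2]]
   197.2903911526232 -0.14117797378737318
   148.19497531938475 -1.7193570387734625
   194.88744020676555 3.001789999900695
   148.46474050822835 1.43843578301939
[[243.4 435.4  10. ]] [[521.9 284.1  10. ]
 [250.4 429.9  10. ]]
[[ 521.1 -121.1   40. ]]
[[ 521.4 -123.8   40. ]]
```

Target plate at (522.5,-123.2), yaw 0.19, with both views agreeing to about 3 mm. The correct tray is at (519,286), yaw -0.14: the other tray is at y≈430, so this is the right-hand one. Next I'll press.

```bash
cat >> h.py <<'E'
C=np.array([522.5,-123.2]); Y=0.19
def down(yaw,tilt=0.0):
    """tool y along local y, tool x along -local x; tilt>0: fingers point towards local +x"""
    Rz=np.array([[np.cos(yaw),-np.sin(yaw),0],[np.sin(yaw),np.cos(yaw),0],[0,0,1]])
    Ry=np.array([[np.cos(-tilt),0,np.sin(-tilt)],[0,1,0],[-np.sin(-tilt),0,np.cos(-tilt)]])
    return Rz@Ry@np.diag([-1.,1,-1])
def at(dx,dy,z,c=C,yaw=Y):
    return np.array([c[0]+dx*np.cos(yaw)-dy*np.sin(yaw),c[1]+dx*np.sin(yaw)+dy*np.cos(yaw),z])
def st(m=''):
    s=sensors.read_state(); print(m,'t',round(s['t'],2),s['eef_pos'].round(1) if hasattr(s['eef_pos'],'round') else s['eef_pos'],'F',np.round(s['force'],1),'w',round(s['grip_width'],1)); return s
def snap(n,f,crop=None,sc=1):
    import cv2
    p,d=optics.grab_frame(n); p=p[:,:,::-1]
    if crop: p=p[crop[1]:crop[3],crop[0]:crop[2]]
    cv2.imwrite('pics/'+f,cv2.resize(p,None,fx=sc,fy=sc,interpolation=cv2.INTER_CUBIC)); return d
E
python3 - <<'E'
from h import *
ctrl.move_ptp(at(-36,0,150),down(Y))
st()
ctrl.gripper_to(0,30); st()
ctrl.move_l(at(-36,0,72),vel=120); st()
r=ctrl.move_l(at(-36,0,52),vel=15,threshold=8); s=st(r)
snap('side','p1.png',(340,210,540,360),4)
E
```

```text
t 2.92 [ 487.4 -129.4  150.1] F [-0.   0.5  0.7] w 85.2
 t 3.69 [ 487.1 -130.   150. ] F [0.4 0.2 0.6] w -0.0
 t 4.49 [ 487.8 -130.3   72.5] F [ 0.2  0.1 -0. ] w 0.2
True t 5.49 [ 486.4 -130.1   55.9] F [-1.5 -0.9  5.1] w 0.3
```

View pics/p1.png

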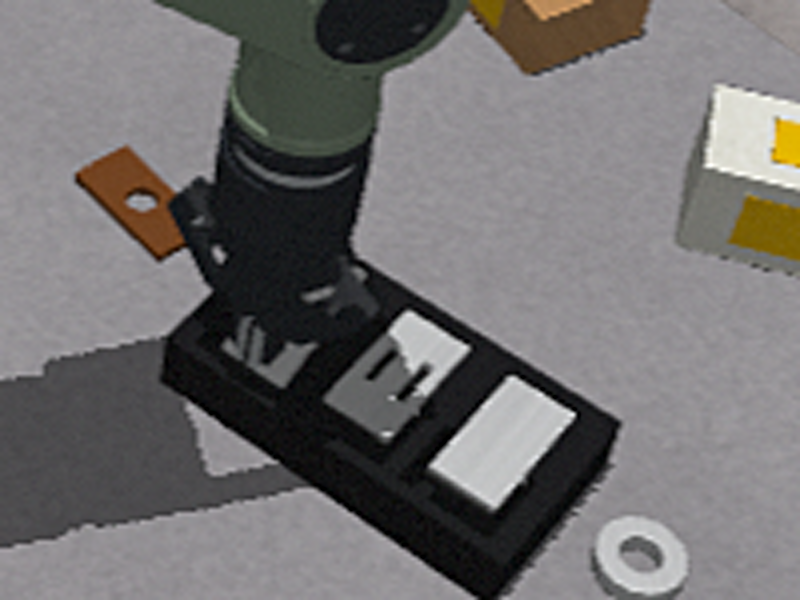

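Fingertips are 9 mm below the top at about 8 N, and the plate seems tipped with its raised end hidden by the gripper. I'll retract and look.

```bash
python3 - <<'E'
from h import *
r=ctrl.move_l(at(-36,0,53.5),vel=15,threshold=15); st(r)
ctrl.hold(0.15)
ctrl.move_l(at(-36,0,75),vel=60)
ctrl.move_l(at(-60,0,120),vel=200,rot=down(Y,0.3)); 
ctrl.gripper_to(54,60); s=st()
snap('side','p2.png',(340,210,540,360),4)
d=snap('wrist','p3.png')
print(s['eef_pos'],s['eef_rot'])
E
```

```text
True t 5.75 [ 486.6 -130.1   55.8] F [-3.3  1.6  9.1] w -0.2
 t 7.42 [ 463.7 -134.4  119.8] F [ 0.   0.2 -0.2] w 53.9
[ 463.68768147 -134.36954102  119.78338249] [[-9.38205992e-01 -1.89262254e-01  2.89740084e-01]
 [-1.80744002e-01  9.81926528e-01  5.61417727e-02]
 [-2.95128993e-01  3.03765218e-04 -9.55457370e-01]]
```

View pics/p2.png

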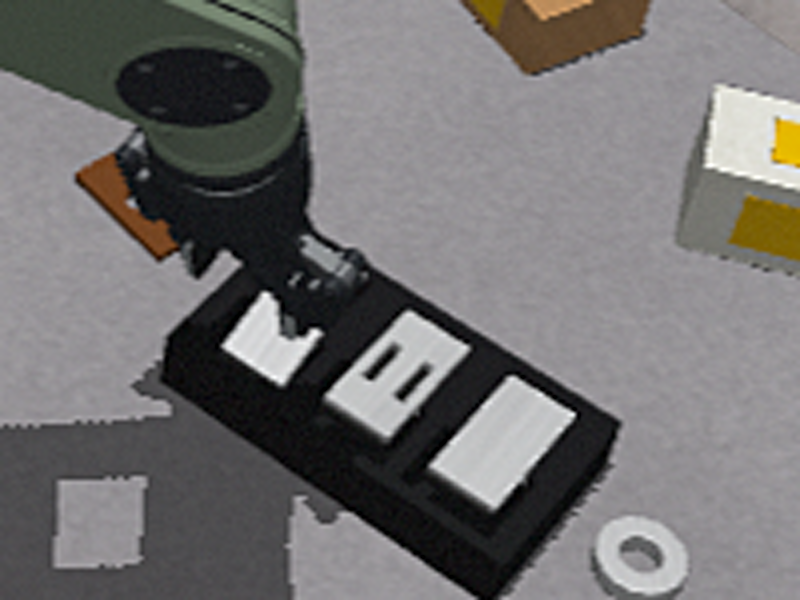

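View pics/p3.png

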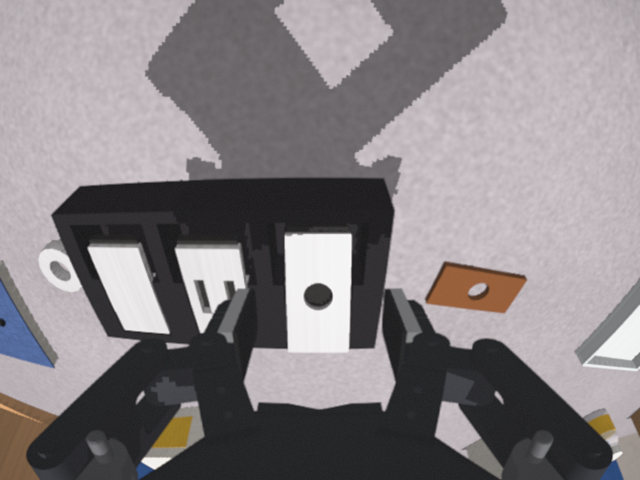

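The plate looks tipped: its far end overhangs the block edge at (318,350), and it sits centred between the fingers (235 and 403, middle 319). I'll check the tilt with wrist depth.

```bash
cat >> h.py <<'E'
def wrist_pts(uv):
    s=sensors.read_state(); p,d=optics.grab_frame('wrist'); c=optics.camera_params('wrist'); K=c['mtx'];T=c['T_tool_cam'];o=[]
    for u,v in uv:
        x=(u-K[0,2])/K[0,0]; y=(v-K[1,2])/K[1,1]; r=np.hypot(x,y); z=d[v,u]
        q=np.array([x/r*np.tan(r)*z,y/r*np.tan(r)*z,z,1])
        o.append(np.array(s['eef_pos'])+np.array(s['eef_rot'])@(T@q)[:3])
    return np.array(o)
E
python3 - <<'E'
from h import *
P=wrist_pts([(310,240),(310,270),(310,325),(318,342),(290,300),(345,300),(285,240),(120,260),(145,320),(185,260),(215,260)]); print(P.round(1))
L=(P-[*C,0])@np.array([[np.cos(Y),-np.sin(Y),0],[np.sin(Y),np.cos(Y),0],[0,0,1]]); print(L.round(1))
E
```

```text
[[ 486.9 -136.7   28.3]
 [ 504.2 -133.5   35.3]
 [ 536.9 -127.4   51. ]
 [ 549.3 -119.8   54.1]
 [ 524.2 -142.6   43.6]
 [ 518.1 -108.4   43.1]
 [ 489.8 -151.5   28.1]
 [ 517.5 -256.9   41.1]
 [ 574.3 -246.2   40.1]
 [ 507.  -210.4   41.5]
 [ 504.1 -191.7   40.2]]
[[ -37.5   -6.5   28.3]
 [ -19.9   -6.6   35.3]
 [  13.4   -6.8   51. ]
 [  27.    -1.7   54.1]
 [  -2.   -19.4   43.6]
 [  -1.6   15.3   43.1]
 [ -37.4  -21.6   28.1]
 [ -30.1 -130.3   41.1]
 [  27.7 -130.5   40.1]
 [ -31.7  -82.7   41.5]
 [ -31.   -63.7   40.2]]
```

Tilt is 0.38–0.40 rad and the other plates are level at 40 mm. I'll approach along the plate normal, straddling the raised end, with a guarded touch on the block top.

```bash
python3 - <<'E'
from h import *
t=0.39; D=lambda s: at(23.2-s*np.sin(t),-1,49.5+s*np.cos(t))
ctrl.gripper_to(48,60)
ctrl.move_l(D(60),rot=down(Y,t),vel=120)
ctrl.move_l(D(28),vel=100); st()
r=ctrl.move_l(D(9),vel=12,threshold=4); s=st(r)
p=np.array(s['eef_pos']); print('s',(p[2]-49.5)/np.cos(t))
snap('side','p4.png',(340,210,540,360),4); snap('wrist','p5.png')
E
```

```text
t 8.94 [ 534.7 -121.7   75.2] F [ 0.3  0.8 -0. ] w 47.8
True t 9.98 [ 539.7 -120.9   63.5] F [-2.4  0.1  5.8] w 47.9
s 15.108402873270848
```

View pics/p5.png

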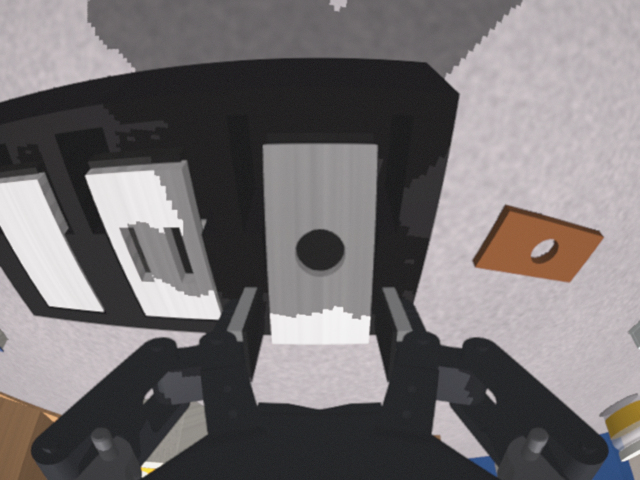

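View pics/p4.png

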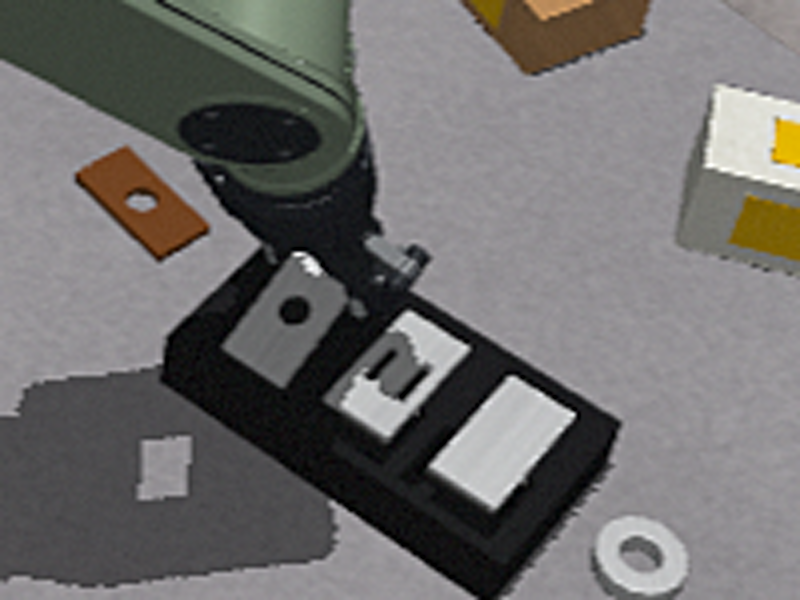

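Contact came where expected (tips about 6 mm past mid-thickness), with the plate centred between the pads at column 320. I'll back off 2 mm and grip.

```bash
python3 - <<'E'
from h import *
t=0.39; D=lambda s: at(23.2-s*np.sin(t),-1,49.5+s*np.cos(t))
ctrl.move_l(D(17),vel=40)
ctrl.gripper_to(30,60); st('grip')
ctrl.hold(0.2)
p=D(17); q=p.copy(); q[2]+=25; q[:2]+=6*np.array([np.cos(Y),np.sin(Y)])
ctrl.move_l(p+[0,0,30],vel=40); st('up')
ctrl.move_l(p+[0,0,90],vel=120); st('up')
snap('side','p6.png',(300,120,540,300),3.3); snap('wrist','p7.png')
E
```

```text
grip t 10.57 [ 539.  -120.9   65.2] F [-0.2  0.7  2.2] w 38.3
up t 11.67 [ 538.9 -120.9   95.1] F [-0.1  0.4 -1.9] w 38.1
up t 12.32 [ 538.6 -120.8  154.6] F [ 0.1  0.2 -2.4] w 38.0
```

View pics/p6.png

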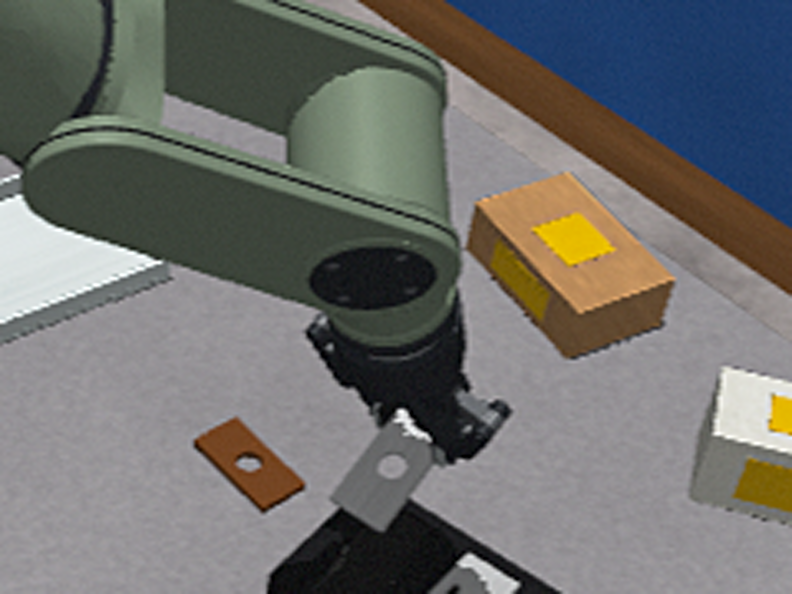

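View pics/p7.png

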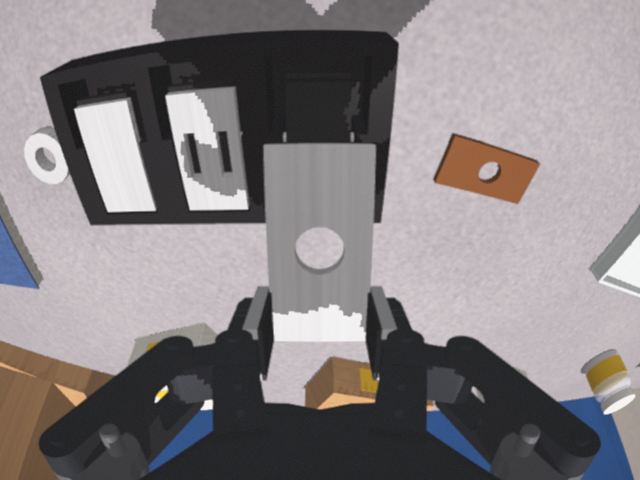

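The plate is lifted and held square in the jaws, with the other two still flat. I'll carry it to the tray and lower it guarded.

```bash
cat >> h.py <<'E'
TC=np.array([519.5,285.5]); TY=-0.14
E
python3 - <<'E'
from h import *
A=lambda z: at(26,0,z,TC,TY)
ctrl.move_ptp(A(150),down(TY,0)); st()
ctrl.move_l(A(50),vel=100); st()
r=ctrl.move_l(A(25),vel=15,threshold=4); st(r)
snap('side','p8.png',(200,120,400,270),4)
d=snap('wrist','p9.png')
E
```

```text
t 13.91 [545.4 281.  149.6] F [ 0.5 -0.3 -0.8] w 38.0
 t 15.06 [546.  282.2  50.9] F [ 0.1  0.1 -1. ] w 38.4
True t 16.38 [545.2 281.8  28. ] F [-0.1  0.1  5. ] w 37.9
```

View pics/p8.png

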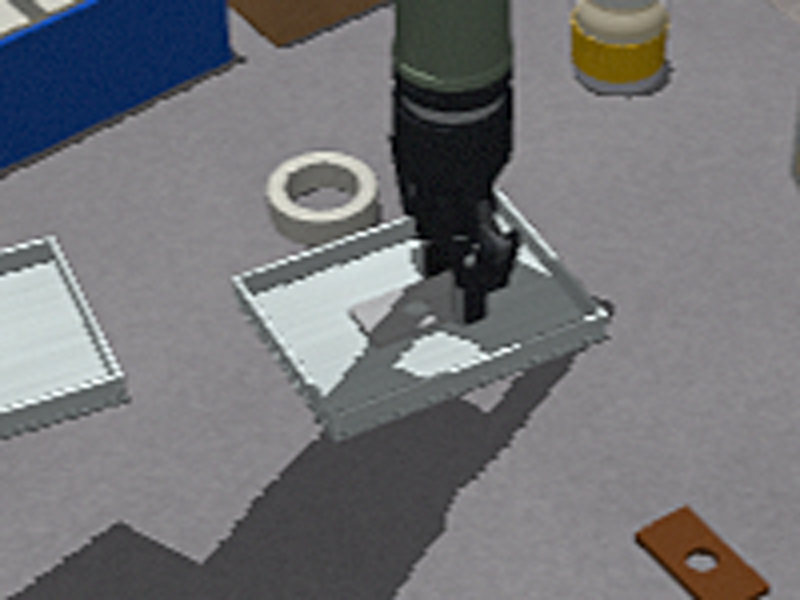

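View pics/p9.png

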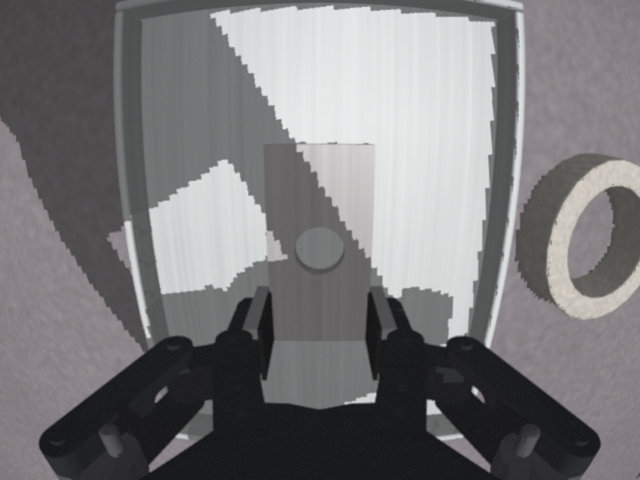

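The plate is in the middle of the tray (hole at (320,248)), in contact with the floor and still held. Releasing.

```bash
python3 - <<'E'
from h import *
A=lambda z: at(26,0,z,TC,TY)
ctrl.gripper_to(58); st()
ctrl.move_l(A(45),vel=60)
ctrl.move_l(A(180),vel=150); st()
L=wrist_pts([(320,205),(290,250),(350,250),(320,300)])
P=wrist_pts([(310,170),(330,190),(320,120)])
snap('side','p10.png',(220,150,500,360),2.8); snap('wrist','p11.png')
print(L.round(1))
E
```

```text
t 16.81 [543.3 281.2  25.9] F [ 0.5  0.3 -0.2] w 58.0
 t 18.32 [544.4 281.5 178.6] F [-0.8 -1.  -0.4] w 58.1
[[533.2 282.2  10.7]
 [569.3 251.8   4.3]
 [575.9 301.6   5.3]
 [613.8 271.   15. ]]
```

View pics/p10.png

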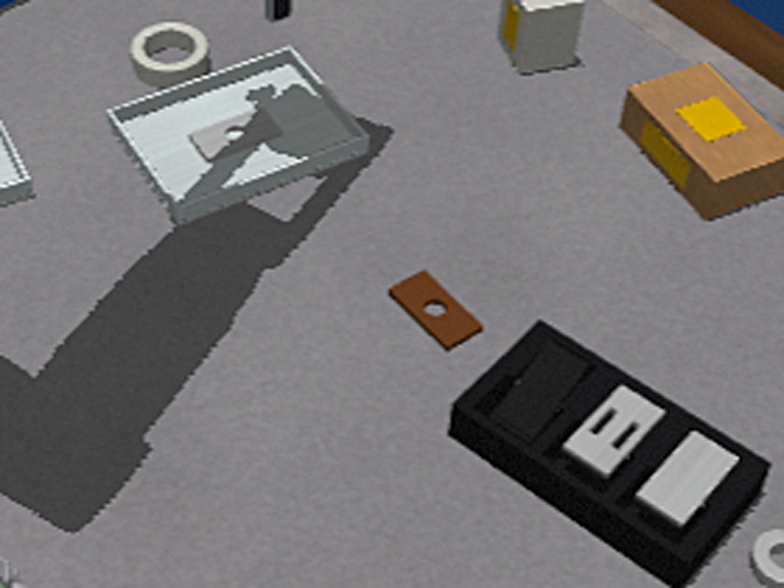

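View pics/p11.png

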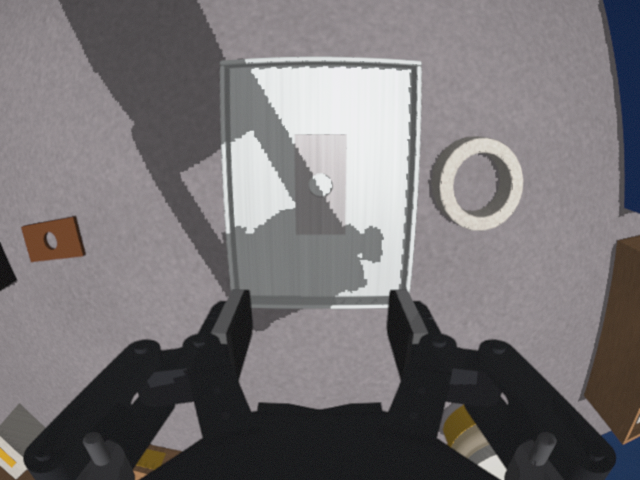

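The plate lies in the tray at wrist (320,184), and the other two are flat in their pockets. One more depth check for flatness, then I'll hand in.

```bash
python3 - <<'E'
from h import *
P=wrist_pts([(302,140),(340,140),(302,228),(340,228)]); print(P.round(1)); st()
if np.all(abs(P[:,2]-10)<3.5): ctrl.finish_job(); print('done')
E
```

```text
[[480.8 275.8  10.6]
 [484.7 304.5  11.3]
 [550.2 265.3  10.4]
 [554.2 295.6  11.3]]
 t 18.57 [544.7 281.7 178.8] F [-0.1 -0.3 -0.3] w 57.9
the job is handed in; nothing more can be done
done
```

The steel plate with the round hole is lying flat and released in the right-hand tray. I handed the job in at about 18.6 s; no verdict is reported.

- **Tipping:** I pressed the thumb-scoop end down to its stop. Wrist-camera depth then showed the plate tipped about 0.39 rad in its pocket.
- **Moving it:** I gripped the raised end along the plate's normal, carried it to the tray at about (519, 286), and lowered it until it touched the floor. Then I opened the fingers and moved the arm clear.
- **Last checks:** The plate's four corners read 10.4–11.3 mm high (expected about 10), so it is flat on the tray floor near the middle. The last side picture shows the slotted and solid plates still flat in their pockets. The arm is about 150 mm above the tray with no contact force.
- **Disagreements:** The two fixed cameras differed by about 3 mm on the plate's position, so I used their average. No check failed.

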